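# Swap a heated-boot battery at the charging dock

### The job

Put the empty battery pack on charge: slide it upright into the vacant bay of the dock until it is fully home and both its red catches have sprung out and hold it, then let go. Only then take the fully charged pack (all four gauge segments green): pinch its two red catches together, draw it up out of its bay without forcing it, and finish while holding it still and upright by the pinched catches, its underside well above the tops of the packs left in the dock. Leave the half-charged pack (amber) in its bay and everything else on the bench where it is.

Things in the scene. Friction and masses are not known exactly. Their poses are not given: they have to be found in the camera images.
- empty_grip (a point): Point half-way between the two red catch pads of the EMPTY pack (all four gauge segments on its top dark), standing upright and free on the bench; 62 mm above its underside, 22 mm below its top. The flat ribbed pads, 16 mm wide (y) x 20 mm high, are centred at this height on the narrow ends (+x, -x): 66 mm over relaxed pads, 57 mm over fully pressed ones. Axes as empty.
- vacant_bay (a point): Centre of the floor of the vacant bay, 8 mm above the bench: the centre of a seated pack's underside rests here. Pack width lies along the dock's x, thickness along y. Each bay is an upright slot 56 x 26 mm, 36 mm deep, open at the top (1 mm clearance all round a pack). The vacant bay is the outermost at the dock's +y, 52 mm from the middle one.
- full_grip (a point): The same point (between the catch pads, 62 mm above the underside) of the FULLY CHARGED pack (four green segments on its top), latched in one of the two occupied bays: 70 mm above the bench, 26 mm above the dock's top. x runs from catch to catch. Grip and springs as for the empty pack.
- charging_grip (a point): The same point on the HALF-CHARGED pack (two amber and two dark segments), latched in the other occupied bay. It stays there.
- empty_catch_a (a joint): Catch at the +x end of the empty pack, sliding straight in: 0 = sprung out, 0.0045 = at its stop (m). Spring 2.5 N at the start, 4.8 N at the stop; a grip of 15 to 25 N on both pads presses them to their stops and carries the pack.
- empty_catch_b (a joint): Catch at the -x end of the empty pack, the same.
- full_catch_a (a joint): Catch at the +x end of the charged pack: 0 = sprung out (latched), 0.0045 = fully pressed; above 0.0035 its hook is clear of the dock's ledge.
- full_catch_b (a joint): Catch at the -x end of the charged pack, the same.
- empty: The empty pack, origin at the centre of its underside. All three packs are alike: upright charcoal slab with grey top, 54 mm wide (x) x 24 mm thick (y) x 84 mm high (z), about 0.17 kg, bottom edges rounded by 4 mm. A half turn about z makes no difference. Below each red pad, 8 to 20 mm above the underside, the same catch carries a hook, 3.5 mm proud, ramped beneath.
- full: The charged pack, origin at the centre of its underside, axes as empty. (To the left of the work stands a tall boot press; its crank, with a black ball, reaches out towards the robot to about x 0.24, y 0.32 and its parts nearer than 0.45 m are up to 0.39 m high: swing over or clear of them. The red boot on it stands behind and left of the dock.)
- dock: Charging dock: charcoal block with grey end cheeks, screwed to the bench, 44 mm high, about 115 mm (x) by 180 mm (y), sloped front towards -x; origin on the bench under the middle bay. Three alike bays, 52 mm apart along y. Hooks catch under ledges in the end walls: a seated pack comes out only with both catches pressed. Pinched packs slide in freely; relaxed hooks snap in at some 15 to 30 N.
- insole_1: Cork-foam insole, 182x85x10 mm, lying behind the dock. A bystander.
- spanner: Combination spanner, 83x136x8 mm, lying at the right. A bystander.

How it is judged:
On the way:
1. the empty pack is fully home in the vacant bay, let go, with both catches sprung out, while the charged pack is still in its bay (horizontal distance between empty and vacant_bay below 0.004 m and z of empty in the frame of vacant_bay below 0.002 m and angle between empty's own z axis and vertical below 0.08 rad and value of joint each of empty_catch_a, empty_catch_b below 0.0015 m and contact force between the fingers and empty below 0.1 N and z of full in the frame of dock below 0.02 m), for 0.2 s.
At the end, for the whole second after the job is handed in: Empty pack within 2 mm of the bay floor, catches out (<1.5 mm), untouched. Charged pack held, both catches pinched (>3 mm), within 0.25 rad of upright, under 0.03 m/s, underside over 92 mm above the bench, touching neither dock nor empty pack. Half-charged pack within 6 mm of its start (horizontal distance between empty and vacant_bay below 0.004 m and z of empty in the frame of vacant_bay below 0.002 m and angle between empty's own z axis and vertical below 0.08 rad and value of joint each of empty_catch_a, empty_catch_b below 0.0015 m and contact force between the fingers and empty below 0.1 N and height (world z) of full above 0.092 m and angle between full's own z axis and vertical below 0.25 rad and linear speed of full below 0.03 m/s and value of joint each of full_catch_a, full_catch_b above 0.003 m and contact force between the fingers and full above 2 N and contact force between each of dock, empty and full below 0.1 N and distance of charging_grip from where it was at the start of the episode below 0.006 m); the arm keeps its last pose, push and grip.
It fails at once if the charged pack is torn at its latched catches (over 60 N against the dock) (contact force between dock and full above 60 N).
It fails at once if the half-charged pack is pulled out or disturbed (distance of charging_grip from where it was at the start of the episode above 0.006 m).
It fails at once if another thing on the bench is moved by more than 20 mm (distance of any of insole_1, spanner from where it was at the start of the episode above 0.02 m).
It also fails if it takes over 48 s, if anything falls off the work surface, if the arm or the gripper's body presses on something with over 40 N, if the wrist force passes 120 N, or if a joint passes its speed limit or range.

### The arm

A 6-joint arm with a two-finger parallel gripper is mounted at the origin on a cart in front of the work surface, level with it; the furniture and walls round the work are solid. World frame = base frame: x ahead of the robot, y to its left, z up, the work surface at z = 0. Lengths are in m, angles in rad, forces in N, time in s.
With the tool pointing down it reaches from about 0.25 to 0.775 m from the base axis. Payload 4 kg.
Tool frame: the origin (TCP) lies on the centre line of the jaws, within the pads' length; the fingertips stand 17 mm ahead of it and the grasp point (between the pads) lies 2 mm behind it; z points along the fingers, y is the line along which they close (so a half turn about z gives the same grasp; the last joint's range is limited). The gripper opens to 94 mm and grips with 3 to 60 N. Pads are 16 mm wide; open, the fingers measure 119 mm over their backs; the gripper's body (75 mm by 177 mm) begins 78 mm behind the grasp point.
Start: joints at [-1.239, 0.087, 1.371, -0, 1.684, -0.103], TCP at [0.232, -0.499, 0.223] pointing down, gripper open.
Joint ranges: [-3.1, 3.1], [-0.76, 2.03], [0.27, 2.55], [-1.08, 4.22], [0.17, 2.65], [-2.57, 2.57]. Speed limits (rad/s): [2.79, 2.79, 3.14, 3.14, 3.14, 3.14].

### API

Orientations are given as [roll, pitch, yaw] about the fixed x, y, z axes, in that order (R = Rz(yaw) Ry(pitch) Rx(roll)).
In Python, from bench import robot gives the robot as it stands.
- The arm moves only by the tool servo_tool, never from a script. Its argument "plan" is a list of rows, each a list of 7 numbers: the shift along the tool's x, y, z normalised to -1 to 1, where 1 is 0.1 m, then the turn, a rotation vector about the tool's x, y, z normalised to -1 to 1, where 1 is pi/2 rad, then the finger opening in mm, from 0 to 94. In form: [[x, y, z, ax, ay, az, gripper], ...]. A call has 1 to 12 rows; each row is the pose to reach, as a shift and turn from the pose commanded when the call began, along the tool's axes at that moment; what a row does not reach only later rows make up. A row lasts 1/12 s, in which the tool goes at most 41.7 mm and 7.16 degrees, less where a joint would pass 70% of its speed; a pose out of reach is approached as far as the arm can. A call with a number of a shift or a turn outside -1 to 1 is refused whole. A call with a gripper value outside its range is refused whole. The fingers move at their own pace and stop on an object; the grip force is fixed at half the most. Time passes only in rows, so rows that repeat a pose let the fingers close. It gives the time, the measured TCP pose, the force, the opening and the grip force at its end, in the units of the state.
- robot.get_obs(): the state, without advancing time (a new reading comes with each control period).
- robot.snapshot(name): name is "scene" or "top" or "wrist"; returns the picture (480x640x3 uint8, red, green, blue); there is no depth.
- robot.camera_params(name): a dict with "camera_matrix" (3x3 intrinsics, pixels), "rvec" (rotation vector, rad) and "tvec" (3), from world to camera coordinates, as OpenCV has them; the wrist camera has in their place "tool_from_camera" (4x4, takes a point from camera to tool coordinates, whose origin is the TCP and whose axes are the flange's). Camera axes: x right, y down, z forward; pixel columns grow to the right and rows downward; lengths in m; the calibration is good to about 2 mm. A picture is of the moment at which its call begins: read the wrist's pose just before it. camera_params takes no time and is no camera call.
- robot.close_job(): hands the job in; it is judged then, once.
Trained networks look in the newest picture that a camera, given by its name, has taken for a name from the list of things; names that differ only in an ending like _2 or _b are one class to them, and where a whole thing is asked for, a point or a joint stands for the part that bears it (a point fixed in the world has none). Each returns a list of dicts, best first, with "conf" (0 to 1); they miss things now and then, are a little off and sometimes report something else, mostly with a low value. They report only what shows in the picture. A call takes as long as a camera call.
- robot.find_in(thing, camera): "extent" ([centre column, centre row, width, height] in pixels, round what is visible of it).
The state is a dict: "time": time; "joint_positions": joint angles; "qvel": joint speeds; "joint_torque": joint torques, N m; "tool_pos": TCP position; "ee_rot": TCP orientation; "wrist_force": force on the tool from outside, world axes, zero at the start; "wrist_torque": the same for the moment, N m; "width": finger opening in m; "finger_force": force on a finger pad.
Only numpy, scipy, OpenCV 4.12 (cv2) and the standard library are available. Lean on these libraries where they do the work, as an engineer would, in place of code of your own. Each camera call takes 0.05 s, during which the arm holds its last target. There are 200 camera calls.

## Working session

There is one attempt and no reset: what is moved stays moved. The work goes in short steps, Python scripts to look and compute and a tool call to move; the robot and the scene stay as the last step left them, time stands still between calls to the robot, and variables do not carry over. Pictures are saved under pics/ and viewed, at most 10 in all, crops included, and the job is handed in when it is done.

Besides the shell and the picture viewer there is one more tool, called after "Emit:" as name([rows], argument=value, ...), one row to a line, values as JSON. servo_tool: Moves the arm, as the interface text tells. Scaled input: -1 to 1 covers 0.1 m each way for a shift and pi/2 rad each way for a turn. Its arguments: {"type":"object","properties":{"plan":{"type":"array","items":{"type":"array","items":{"type":"number"}}}},"required":["plan"]}

```bash
mkdir -p pics; ls; cat > h.py <<'E'
import numpy as np, cv2
from bench import robot
from scipy.spatial.transform import Rotation as R
def save(img,n): cv2.imwrite(f'pics/{n}.png',cv2.cvtColor(img,cv2.COLOR_RGB2BGR))
def cam(name,obs=None):
    p=robot.camera_params(name); K=np.array(p['camera_matrix'])
    if 'rvec' in p:
        r=cv2.Rodrigues(np.array(p['rvec'],float))[0]; t=np.array(p['tvec'],float).ravel()
        return K,r,t
    T=np.array(p['tool_from_camera']); Rt=R.from_euler('xyz',obs['ee_rot']).as_matrix()
    Rc=Rt@T[:3,:3]; c=Rt@T[:3,3]+np.array(obs['tool_pos'])
    return K,Rc.T,-Rc.T@c
def onz(c,uv,z):
    K,r,t=c; d=r.T@np.linalg.solve(K,[uv[0],uv[1],1.]); o=-r.T@t
    return o+d*(z-o[2])/d[2]
def proj(c,P):
    K,r,t=c; q=(r@np.atleast_2d(P).T).T+t; q=q@K.T; return q[:,:2]/q[:,2:]
E
python3 - <<'E'
from h import *
o=robot.get_obs(); print(o)
for n in ['scene','top','wrist']:
    im=robot.snapshot(n); save(im,n+'0')
    for t in ['empty','full','charging_grip','dock']:
        print(n,t,[(np.round(d['extent'],1).tolist(),round(d['conf'],2)) for d in robot.find_in(t,n)][:4])
    if n!='wrist':
        c=cam(n); print(n,'cam pos',-c[1].T@c[2])
E
```

```text
pics
{'time': 0.0, 'joint_positions': array([-1.23912445e+00,  8.79586739e-02,  1.37223310e+00, -6.86617342e-06,
        1.68358546e+00, -1.03102800e-01]), 'qvel': array([ 0.00029912, -0.00024173, -0.0007524 , -0.0003807 ,  0.00014429,
       -0.00026071]), 'joint_torque': array([-2.01623494e-03, -3.40183425e+01, -3.02433980e+01,  7.16252206e-02,
        3.31354339e-02, -1.85465296e-04]), 'tool_pos': array([ 0.23149113, -0.49835654,  0.22131285]), 'ee_rot': array([-3.13941897e+00, -2.18049214e-04,  4.34773674e-01]), 'wrist_force': array([-0.5294144 , -0.34610577,  0.17444617]), 'wrist_torque': array([ 0.00671308,  0.03892742, -0.0053825 ]), 'finger_force': 0.0, 'width': 0.09397496691156543}
scene empty []
scene full [([342.0, 256.0, 23.2, 31.4], 0.77)]
scene charging_grip [([364.1, 261.1, 17.7, 35.5], 0.91), ([179.4, 248.8, 10.1, 35.9], 0.25)]
scene dock [([342.3, 280.7, 103.6, 59.4], 0.79), ([341.5, 256.9, 19.2, 35.9], 0.3)]
scene cam pos [-0.25358197 -0.72428867  0.49099046]
top empty [([173.3, 284.4, 28.8, 32.9], 0.64)]
top full [([339.5, 249.5, 10.8, 32.2], 0.94)]
top charging_grip [([365.1, 248.8, 17.8, 29.3], 0.69)]
top dock [([339.8, 253.2, 99.8, 53.3], 0.71)]
top cam pos [ 0.39247653 -0.25200456  1.17386309]
wrist empty []
wrist full []
wrist charging_grip []
wrist dock []
```

```bash
python3 - <<'E'
from h import *
t=cv2.imread('pics/top0.png'); s=cv2.imread('pics/scene0.png')
a=cv2.resize(t[200:320,130:410],None,fx=2.85,fy=2.85,interpolation=cv2.INTER_CUBIC)
b=cv2.resize(s[150:330,130:430],None,fx=2.66,fy=1.4)[:250,:798]
cv2.imwrite('pics/topc.png',a[:, :798])
cv2.imwrite('pics/view1.png',np.vstack([a[:,:798],b]))
c=cam('top')
for n,uv,z in [('empty',(173.3,284.4),.084),('full',(339.5,249.5),.092),('half',(365.1,248.8),.092),('dock',(339.8,253.2),.044)]:
    print(n,onz(c,uv,z))
print(c[1])
E
```

```text
empty [0.47684759 0.04235034 0.084     ]
full [ 0.54827301 -0.29061671  0.092     ]
half [ 0.54998669 -0.34206414  0.092     ]
dock [ 0.54735399 -0.29295519  0.044     ]
[[ 0.00621743 -0.99997391 -0.00367751]
 [-0.98588286 -0.00551438 -0.16734566]
 [ 0.16732102  0.00466605 -0.98589143]]
```

View pics/view1.png

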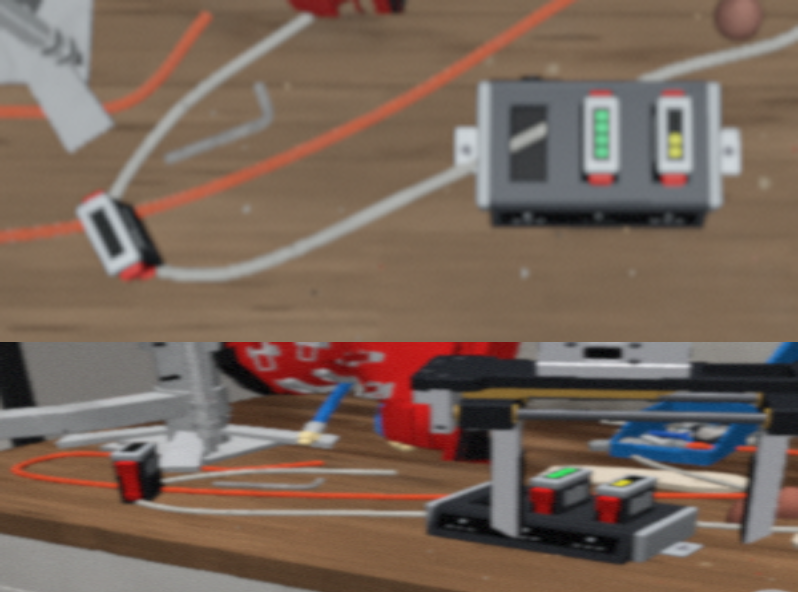

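View pics/scene0.png

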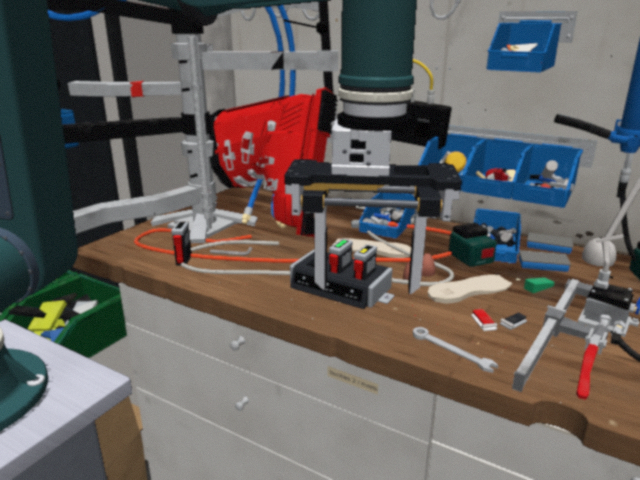

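View pics/top0.png

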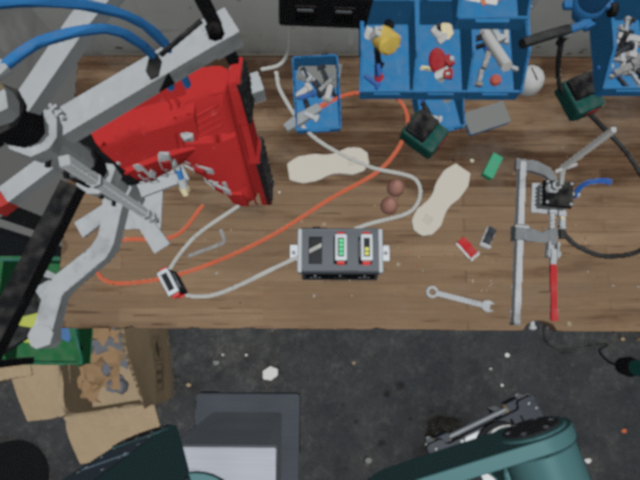

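```bash
python3 - <<'E'
from h import *
c=cam('top')
q=lambda x,y:(130+x/2.85,200+y/2.85)
for n,p in [('e0',(77,200)),('e1',(103,193)),('e2',(143,268)),('e3',(117,277))]: print(n,onz(c,q(*p),.084)[:2])
for n,p,z in [('f',(601,135),.092),('f top edge',(601,95),.092),('f bot',(601,173),.092),('h',(675,135),.092),('cheekL top',(484,82),.044),('cheekL bot',(484,205),.044),('cheekR top',(714,82),.044),('cheekR bot',(714,205),.044),('bay',(528,143),.044),('bayUL',(509,104),.044),('bayUR',(548,104),.044),('bayLL',(509,183),.044)]: print(n,onz(c,q(*p),z)[:2])
p=robot.camera_params('wrist'); print(np.array(p['tool_from_camera']),p['camera_matrix'])
o=robot.get_obs();print(o['time'],o['tool_pos'])
E
```

```text
e0 [0.5052722  0.07663278]
e1 [0.51034623 0.05850113]
e2 [0.45768879 0.02761463]
e3 [0.45129776 0.04554778]
f [ 0.55261855 -0.29338803]
f top edge [ 0.58127154 -0.29341317]
f bot [ 0.52562902 -0.29336434]
h [ 0.55291475 -0.34559028]
cheekL top [ 0.59894901 -0.20851959]
cheekL bot [ 0.50748026 -0.20959538]
cheekR top [ 0.59989421 -0.37898643]
cheekR bot [ 0.50846294 -0.37779088]
bay [ 0.55346416 -0.24146526]
bayUL [ 0.58251125 -0.22720762]
bayUR [ 0.58267275 -0.256053  ]
bayLL [ 0.5237672  -0.22773984]
[[ 4.48952532e-04 -9.65169035e-01 -2.61626705e-01  7.64790929e-02]
 [ 9.99999893e-01  4.62603160e-04  9.41126645e-06  5.54560861e-04]
 [ 1.11945878e-04 -2.61626682e-01  9.65169139e-01 -1.62012866e-01]
 [ 0.00000000e+00  0.00000000e+00  0.00000000e+00  1.00000000e+00]] [[404.43150643   0.         318.23758614]
 [  0.         404.43150643 242.86813661]
 [  0.           0.           1.        ]]
0.75 [ 0.23167739 -0.49883801  0.22252472]
```

Emit:
servo_tool([
  [1,-0.74,-0.3,0,0,-0.723,94],
  [1,-0.74,-0.3,0,0,-0.723,94],
  [1,-0.74,-0.3,0,0,-0.723,94],
  [1,-0.74,-0.3,0,0,-0.723,94],
  [1,-0.74,-0.3,0,0,-0.723,94],
  [1,-0.74,-0.3,0,0,-0.723,94],
  [1,-0.74,-0.3,0,0,-0.723,94],
  [1,-0.74,-0.3,0,0,-0.723,94],
  [1,-0.74,-0.3,0,0,-0.723,94],
  [1,-0.74,-0.3,0,0,-0.723,94],
])

```text
time: 1.58
tool_pos: [0.2912, -0.3895, 0.2526]
ee_rot: [3.141, 0.0, 1.573]
wrist_force: [-1.1, -0.4, -0.3]
width: 0.0942
finger_force: 0.0
```

Emit:
servo_tool([
  [0.41,0.87,0,0,0,0,94],
  [0.41,0.87,0,0,0,0,94],
  [0.41,0.87,0,0,0,0,94],
])

```text
time: 1.83
tool_pos: [0.3814, -0.3467, 0.2524]
ee_rot: [3.139, -0.001, 1.571]
wrist_force: [-0.3, -0.5, -0.4]
width: 0.0943
finger_force: 0.0
```

Emit:
servo_tool([
  [0.41,0.87,0,0,0,0,94],
  [0.41,0.87,0,0,0,0,94],
  [0.41,0.87,0,0,0,0,94],
])

```text
time: 2.08
tool_pos: [0.4687, -0.3052, 0.2519]
ee_rot: [3.14, -0.002, 1.572]
wrist_force: [-1.0, -0.2, -0.1]
width: 0.0937
finger_force: 0.0
```

Emit:
servo_tool([
  [0.41,0.87,0,0,0,0,94],
  [0.41,0.87,0,0,0,0,94],
  [0.41,0.87,0,0,0,0,94],
  [0.41,0.87,0,0,0,0,94],
])

```text
time: 2.42
tool_pos: [0.554, -0.2652, 0.2512]
ee_rot: [-3.14, -0.001, 1.573]
wrist_force: [-0.8, 0.0, 0.3]
width: 0.0939
finger_force: 0.0
```

```bash
python3 - <<'E'
from h import *
o=robot.get_obs(); im=robot.snapshot('wrist'); save(im,'w1'); c=cam('wrist',o)
np.savez('w1.npz',K=c[0],r=c[1],t=c[2])
for t in ['empty','full','charging_grip','dock']:
    print(t,[(np.round(d['extent'],1).tolist(),round(d['conf'],2)) for d in robot.find_in(t,'wrist')][:2])
P=[[.5535+sx*.028,-.2415+sy*.013,.044] for sx,sy in [(1,1),(1,-1),(-1,-1),(-1,1)]]+[[.5535+sx*.027,-.2935+sy*.012,.092] for sx,sy in [(1,1),(1,-1),(-1,-1),(-1,1)]]+[[.5535+sx*.027,-.3455+sy*.012,.092] for sx,sy in [(1,1),(1,-1),(-1,-1),(-1,1)]]
uv=proj(c,P); v=cv2.cvtColor(im,cv2.COLOR_RGB2BGR)
for p in uv: cv2.circle(v,tuple(int(round(a)) for a in p),2,(255,0,255),-1)
cv2.imwrite('pics/w1o.png',v)
ct,cs=cam('top'),cam('scene')
def tri(a,b):
    X=cv2.triangulatePoints(ct[0]@np.c_[ct[1],ct[2]],cs[0]@np.c_[cs[1],cs[2]],np.float64(a),np.float64(b)).ravel(); return X[:3]/X[3]
print(tri((42,338),(76,214)),tri((112,205),(193,195)), tri((165,245),(205,237)))
E
```

```text
empty []
full [([319.1, 251.3, 77.5, 45.8], 0.87)]
charging_grip [([319.2, 228.0, 114.4, 203.6], 0.38)]
dock [([320.6, 229.8, 113.1, 204.2], 0.7)]
[0.38146532 0.27829831 0.10154819] [0.64162681 0.17337399 0.08535037] [0.56959665 0.0780785  0.01992988]
```

View pics/w1o.png

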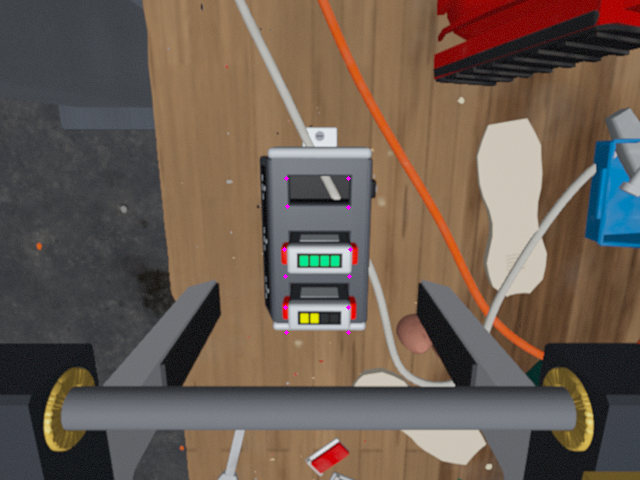

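```bash
python3 - <<'E'
from h import *
im=cv2.imread('pics/w1.png').astype(int); g=im.sum(2)//3
print('col300 rows165-215',g[165:216,298:303].mean(1).astype(int).tolist())
print('row182-198 cols278-360',g[182:199,278:361].mean(0).astype(int).tolist())
d=np.load('w1.npz'); c=(d['K'],d['r'],d['t'])
hsv=cv2.cvtColor(im.astype(np.uint8),cv2.COLOR_BGR2HSV)
red=(((hsv[...,0]<8)|(hsv[...,0]>172))&(hsv[...,1]>170)&(hsv[...,2]>80)).astype(np.uint8)
sub=np.zeros_like(red); sub[230:340,270:370]=red[230:340,270:370]
n,_,st,ce=cv2.connectedComponentsWithStats(sub)
for s,q in zip(st[1:],ce[1:]):
    if s[4]>15: print('red',s,q)
# top faces: light gray low sat
top=((hsv[...,1]<40)&(hsv[...,2]>150)).astype(np.uint8)
for r0,r1 in [(235,285),(288,335)]:
    m=np.zeros_like(top); m[r0:r1,275:362]=top[r0:r1,275:362]
    n,_,st,ce=cv2.connectedComponentsWithStats(m); k=1+st[1:,4].argmax(); print('top',st[k])
E
```

```text
col300 rows165-215 [129, 130, 128, 129, 129, 129, 128, 129, 126, 104, 76, 71, 73, 75, 73, 75, 74, 74, 72, 73, 73, 72, 74, 72, 72, 70, 71, 71, 71, 71, 69, 71, 68, 52, 22, 7, 16, 27, 40, 59, 83, 109, 121, 124, 121, 120, 122, 120, 120, 121, 119]
row182-198 cols278-360 [124, 124, 124, 124, 124, 125, 125, 125, 120, 102, 70, 52, 59, 69, 71, 70, 70, 71, 71, 69, 70, 70, 70, 70, 70, 71, 70, 70, 70, 70, 70, 70, 70, 70, 70, 70, 69, 70, 70, 70, 70, 69, 69, 70, 69, 72, 82, 93, 105, 118, 131, 145, 160, 172, 175, 169, 160, 149, 135, 122, 109, 95, 79, 68, 67, 66, 68, 66, 67, 66, 60, 51, 62, 90, 114, 121, 120, 120, 119, 119, 119, 119, 118]
red [281 243   8  21  93] [283.90322581 253.06451613]
red [351 243   7  21  94] [354.53191489 252.9787234 ]
red [283 297   7  22 105] [285.2952381  307.18095238]
red [349 297   7  22 110] [352.61818182 307.28181818]
top [ 287  246   65   28 1130]
top [ 275  304   87   27 1166]
```

```bash
python3 - <<'E'
from h import *
d=np.load('w1.npz'); c=(d['K'],d['r'],d['t'])
print('bay',onz(c,(319.2,189.2),.044),onz(c,(319.2,174),.044),onz(c,(319.2,204.2),.044))
print('full',onz(c,(319.2,259.6),.092),onz(c,(319.2,245.6),.092),onz(c,(319.2,273.6),.092))
print('half',onz(c,(319,303.6),.092))
E
```

```text
bay [ 0.55522867 -0.23856589  0.044     ] [ 0.55518438 -0.22482038  0.044     ] [ 0.55527323 -0.25239716  0.044     ]
full [ 0.55535477 -0.2907936   0.092     ] [ 0.55531582 -0.27870251  0.092     ] [ 0.55539448 -0.30311546  0.092     ]
half [ 0.55531061 -0.33032841  0.092     ]
```

Emit:
servo_tool([
  [1,-0.24,0,0,0,0,94],
  [1,-0.24,0,0,0,0,94],
  [1,-0.24,0,0,0,0,94],
])

```text
time: 2.92
tool_pos: [0.5263, -0.1647, 0.2532]
ee_rot: [3.141, -0.001, 1.57]
wrist_force: [0.9, -0.3, -0.8]
width: 0.0941
finger_force: 0.0
```

Emit:
servo_tool([
  [1,-0.24,0,0,0,0,94],
  [1,-0.24,0,0,0,0,94],
  [1,-0.24,0,0,0,0,94],
])

```text
time: 3.17
tool_pos: [0.5023, -0.0643, 0.2535]
ee_rot: [3.14, -0.001, 1.571]
wrist_force: [0.4, -0.3, 0.1]
width: 0.0942
finger_force: 0.0
```

Emit:
servo_tool([
  [1,-0.24,0,0,0,-0.334,94],
  [1,-0.24,0,0,0,-0.334,94],
  [1,-0.24,0,0,0,-0.334,94],
  [1,-0.24,0,0,0,-0.334,94],
  [1,-0.24,0,0,0,-0.334,94],
  [1,-0.24,0,0,0,-0.334,94],
  [1,-0.24,0,0,0,-0.334,94],
])

```text
time: 3.75
tool_pos: [0.4802, 0.0322, 0.2527]
ee_rot: [3.141, 0.001, 2.091]
wrist_force: [-0.1, -1.4, -1.1]
width: 0.0939
finger_force: 0.0
```

```bash
python3 - <<'E'
from h import *
o=robot.get_obs(); im=robot.snapshot('wrist'); save(im,'w2'); c=cam('wrist',o)
np.savez('w2.npz',K=c[0],r=c[1],t=c[2])
print(o['time'],o['tool_pos'],o['ee_rot'])
print([(np.round(d['extent'],1).tolist(),round(d['conf'],2)) for d in robot.find_in('empty','wrist')][:3])
hsv=cv2.cvtColor(im,cv2.COLOR_RGB2HSV)
top=((hsv[...,1]<45)&(hsv[...,2]>140)).astype(np.uint8)*255
cv2.imwrite('pics/w2c.png',np.hstack([cv2.resize(cv2.cvtColor(im,cv2.COLOR_RGB2BGR)[120:360,180:460],(560,480)),]))
E
```

```text
3.75 [0.4801819  0.0322139  0.25268432] [3.14136386e+00 6.37080075e-04 2.09056426e+00]
[([338.0, 197.6, 78.8, 42.3], 0.76)]
```

View pics/w2.png

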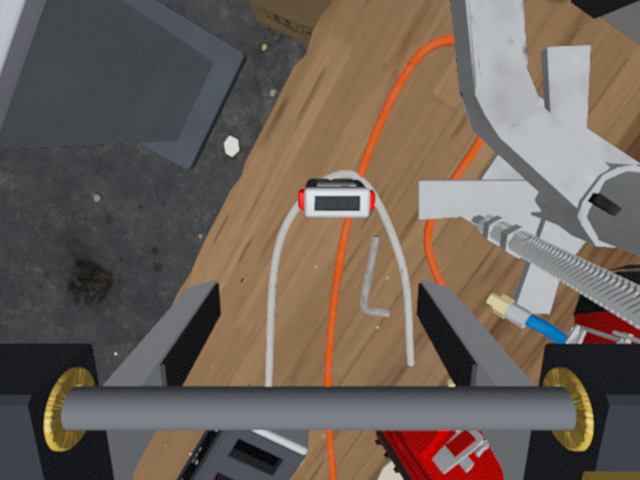

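```bash
python3 - <<'E'
from h import *
d=np.load('w2.npz'); c=(d['K'],d['r'],d['t'])
im=cv2.imread('pics/w2.png'); hsv=cv2.cvtColor(im,cv2.COLOR_BGR2HSV)
m=np.zeros(im.shape[:2],np.uint8); m[183:222,296:380]=1
red=m*(((hsv[...,0]<8)|(hsv[...,0]>172))&(hsv[...,1]>170)&(hsv[...,2]>80)).astype(np.uint8)
n,_,st,ce=cv2.connectedComponentsWithStats(red)
for s,q in zip(st[1:],ce[1:]):
    if s[4]>15: print('red',s,q)
g=im.sum(2)//3
print(g[183:225,312].tolist()); print(g[183:225,362].tolist()); print(g[213:216,298:378].mean(0).astype(int).tolist())
top=m*((hsv[...,1]<50)&(hsv[...,2]>120)).astype(np.uint8)
n,l,st,ce=cv2.connectedComponentsWithStats(top); k=1+st[1:,4].argmax(); print('top',st[k])
rect=cv2.minAreaRect(np.argwhere(l==k)[:,::-1].astype(np.float32)); print(rect)
b=cv2.boxPoints(rect); B=np.array([onz(c,p,.084) for p in b])[:,:2]; print(B,B.mean(0))
print('half-wrist check red', [onz(c,q,.07)[:2] for s,q in zip(st[1:],ce[1:]) if s[4]>15])
E
```

```text
red [298 186   8  24 109] [300.9266055  198.12844037]
red [370 191   5  20  69] [372.26086957 200.34782609]
[36, 38, 34, 56, 95, 142, 179, 203, 220, 227, 228, 228, 228, 225, 226, 225, 226, 225, 224, 223, 222, 222, 223, 221, 221, 220, 219, 216, 218, 217, 216, 212, 198, 173, 140, 122, 122, 121, 125, 123, 124, 123]
[113, 61, 29, 46, 91, 139, 175, 199, 213, 222, 225, 225, 225, 224, 226, 225, 225, 225, 224, 223, 224, 222, 223, 221, 221, 220, 220, 220, 219, 218, 217, 215, 201, 184, 150, 119, 109, 117, 114, 112, 109, 103]
[121, 119, 122, 124, 122, 119, 131, 161, 189, 201, 206, 207, 207, 207, 208, 208, 209, 208, 209, 208, 208, 209, 209, 208, 209, 209, 209, 209, 209, 209, 209, 210, 210, 210, 209, 210, 211, 210, 210, 210, 210, 210, 210, 210, 210, 209, 210, 210, 210, 211, 211, 210, 210, 210, 211, 211, 211, 211, 212, 212, 211, 211, 211, 211, 211, 210, 211, 211, 209, 196, 167, 119, 94, 103, 112, 117, 114, 112, 111, 109]
top [ 304  183   76   35 1413]
((341.5, 200.0), (34.0, 75.0), 90.0)
[[0.45253257 0.05813772]
 [0.50553802 0.08849958]
 [0.52052242 0.06457719]
 [0.46632625 0.03353499]] [0.48622982 0.06118737]
half-wrist check red [array([0.48767018, 0.05798792]), array([0.47223625, 0.06520162]), array([0.4579371 , 0.03470365])]
```

```bash
python3 - <<'E'
from h import *
d=np.load('w2.npz'); c=(d['K'],d['r'],d['t'])
P=onz(c,(336.5,202.4),.084); a=onz(c,(304.7,202.2),.084); b=onz(c,(368.2,202.7),.084); e=onz(c,(336.5,187.8),.084); f=onz(c,(336.5,217.1),.084)
ax=b-a; print(P,np.linalg.norm(ax),np.linalg.norm(e-f),np.arctan2(ax[1],ax[0]))
o=robot.get_obs(); Rt=R.from_euler('xyz',o['ee_rot']).as_matrix()
print('tool-frame delta TCP->', Rt.T@(P*[1,1,0]+[0,0,.060]-o['tool_pos']), o['ee_rot'][2]-np.pi/2)
E
```

```text
[0.48358788 0.05755676 0.084     ] 0.05238304509537025 0.024385087515102627 0.5122279930456834
tool-frame delta TCP-> [0.02039625 0.01540924 0.19247214] 0.5205751113078696
```

Emit:
servo_tool([
  [0.2,0.15,0.4,0,0,0.005,94],
  [0.2,0.15,0.8,0,0,0.005,94],
  [0.2,0.15,0.95,0,0,0.005,94],
])

```text
time: 4.1
tool_pos: [0.4812, 0.0582, 0.1526]
ee_rot: [-3.136, -0.003, 2.086]
wrist_force: [-1.2, 0.3, -1.3]
width: 0.0938
finger_force: 0.0
```

Emit:
servo_tool([
  [0,0,0.4,0,0,0,94],
  [0,0,0.7,0,0,0,94],
  [0,0,0.9,0,0,0,94],
  [0,0,0.97,0,0,0,94],
  [0,0,0.97,0,0,0,94],
])

```text
time: 4.52
tool_pos: [0.4818, 0.0575, 0.0582]
ee_rot: [-3.137, -0.002, 2.085]
wrist_force: [0.2, -0.4, -0.5]
width: 0.094
finger_force: 0.0
```

```bash
python3 - <<'E'
from h import *
o=robot.get_obs(); im=robot.snapshot('wrist'); save(im,'w3'); c=cam('wrist',o)
np.savez('w3.npz',K=c[0],r=c[1],t=c[2],p=o['tool_pos'],e=o['ee_rot'])
print(o['time'],o['tool_pos'],o['ee_rot'],o['wrist_force'])
E
```

```text
4.5167 [0.48175996 0.05753274 0.0582    ] [-3.13711656e+00 -2.37311887e-03  2.08533855e+00] [ 0.20786568 -0.42218723 -0.48188832]
```

View pics/w3.png

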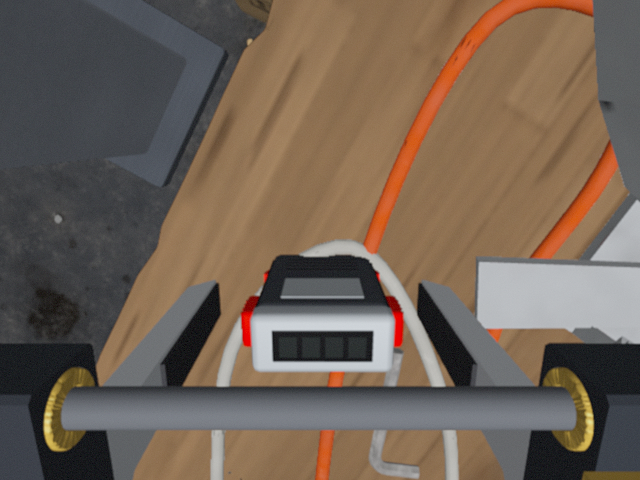

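```bash
python3 - <<'E'
from h import *
d=np.load('w3.npz'); c=(d['K'],d['r'],d['t']); Rt=R.from_euler('xyz',d['e']).as_matrix()
im=cv2.imread('pics/w3.png'); g=im.sum(2)//3
print(g[295:385,262].tolist()); print(g[295:385,384].tolist()); print(g[340,240:410].tolist())
for uv in [(323,317),(323,372),(251,345),(396,345)]: print(uv,Rt.T@(onz(c,uv,.084)-d['p']))
E
```

```text
[32, 35, 32, 35, 36, 38, 31, 34, 46, 49, 67, 82, 93, 94, 96, 96, 99, 107, 119, 135, 154, 169, 179, 185, 190, 194, 200, 204, 209, 210, 209, 208, 209, 209, 207, 208, 208, 208, 207, 208, 207, 208, 206, 207, 206, 207, 207, 206, 205, 204, 206, 205, 205, 205, 206, 204, 205, 203, 204, 204, 202, 203, 204, 204, 204, 202, 203, 203, 203, 202, 202, 202, 201, 198, 188, 180, 160, 135, 123, 121, 119, 121, 118, 121, 118, 118, 121, 120, 117, 120]
[43, 21, 23, 28, 20, 35, 31, 31, 38, 43, 60, 81, 94, 101, 102, 106, 109, 118, 126, 140, 157, 170, 179, 185, 188, 197, 201, 206, 210, 211, 211, 212, 210, 210, 211, 209, 209, 208, 208, 209, 209, 209, 208, 209, 208, 207, 209, 207, 208, 208, 207, 206, 206, 206, 207, 206, 206, 206, 205, 204, 204, 206, 205, 205, 203, 205, 204, 203, 203, 204, 204, 202, 203, 200, 193, 183, 160, 127, 115, 112, 114, 117, 118, 119, 121, 124, 125, 126, 127, 128]
[173, 156, 119, 72, 73, 75, 77, 77, 78, 79, 111, 150, 172, 181, 187, 194, 198, 203, 206, 205, 206, 208, 207, 206, 206, 207, 207, 206, 207, 208, 207, 184, 107, 28, 25, 32, 26, 32, 36, 50, 48, 54, 47, 54, 45, 54, 48, 54, 47, 47, 48, 49, 45, 46, 47, 48, 46, 36, 35, 30, 31, 28, 41, 47, 51, 50, 45, 51, 49, 49, 49, 50, 48, 53, 46, 47, 51, 43, 46, 45, 36, 25, 28, 31, 32, 42, 49, 50, 48, 43, 50, 47, 48, 46, 49, 49, 47, 47, 46, 47, 48, 56, 40, 37, 30, 29, 33, 36, 42, 42, 48, 47, 44, 49, 48, 42, 46, 51, 48, 46, 51, 49, 53, 50, 50, 46, 39, 35, 31, 29, 30, 30, 81, 156, 203, 209, 208, 207, 208, 207, 208, 208, 207, 208, 207, 208, 208, 206, 201, 195, 187, 182, 172, 158, 124, 77, 78, 77, 77, 76, 74, 75, 90, 100, 106, 106, 106, 108, 107, 109]
(323, 317) [ 0.0103183   0.00218935 -0.02578564]
(323, 372) [-0.01255462  0.00226945 -0.02584028]
(251, 345) [-0.00118143 -0.02476028 -0.0256923 ]
(396, 345) [-0.0010221   0.02954563 -0.02593501]
```

Emit:
servo_tool([
  [-0.005,0.023,-0.02,0,0,0,80],
  [-0.005,0.023,-0.02,0,0,0,70],
  [-0.005,0.023,-0.02,0,0,0,62],
  [-0.005,0.023,-0.02,0,0,0,50],
  [-0.005,0.023,-0.02,0,0,0,50],
  [-0.005,0.023,-0.02,0,0,0,50],
  [-0.005,0.023,-0.02,0,0,0,50],
  [-0.005,0.023,-0.02,0,0,0,50],
])

```text
time: 5.23
tool_pos: [0.486, 0.0587, 0.0635]
ee_rot: [3.141, 0.001, 2.087]
wrist_force: [-2.0, -0.8, 5.9]
width: 0.0542
finger_force: 30.0
```

```bash
python3 - <<'E'
from h import *
o=robot.get_obs(); im=robot.snapshot('wrist'); save(im,'w4')
for k in ['time','tool_pos','ee_rot','wrist_force','wrist_torque','width','finger_force','qvel']: print(k,o[k])
cv2.imwrite('pics/w4c.png',cv2.cvtColor(im,cv2.COLOR_RGB2BGR)[230:430,140:500].repeat(2,0).repeat(2,1))
E
```

```text
time 5.2333
tool_pos [0.48601584 0.05869655 0.06353196]
ee_rot [3.14065118e+00 1.07675447e-03 2.08728404e+00]
wrist_force [-2.04658594 -0.81382779  5.91904008]
wrist_torque [-0.20740499  0.18903816  0.04295656]
width 0.054248230525181594
finger_force 30.00089094042778
qvel [ 0.00031381 -0.00033107  0.00013398 -0.00176415  0.00055059 -0.00037461]
```

View pics/w4c.png

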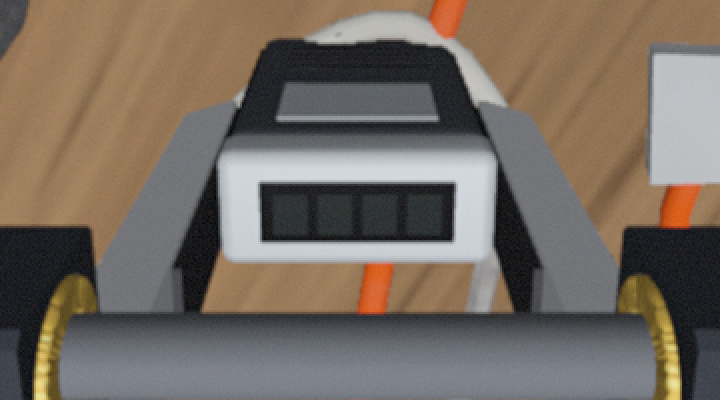

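Emit:
servo_tool([
  [0,0,-0.15,0,0,0,50],
  [0,0,-0.4,0,0,0,50],
  [0,0,-0.7,0,0,0,50],
  [0,0,-0.95,0,0,0,50],
  [0,0,-1,0,0,0,50],
])

```text
time: 5.7
tool_pos: [0.4878, 0.0591, 0.1668]
ee_rot: [3.134, 0.004, 2.087]
wrist_force: [0.5, -0.5, -0.4]
width: 0.0541
finger_force: 30.0
```

Emit:
servo_tool([
  [-0.2,-0.06,0,0,0,0,50],
  [-0.5,-0.15,0,0,0,0,50],
  [-0.8,-0.24,0,0,0,0,50],
  [-1,-0.3,0,0,0,0,50],
])

```text
time: 6.03
tool_pos: [0.5084, -0.0448, 0.1604]
ee_rot: [-3.139, -0.001, 2.087]
wrist_force: [-1.1, 0.5, -2.5]
width: 0.0541
finger_force: 30.0
```

Emit:
servo_tool([
  [-0.3,-0.1,0,0,0,0,50],
  [-0.6,-0.2,0,0,0,0,50],
  [-1,-0.3,0,0,0,0,50],
])

```text
time: 6.28
tool_pos: [0.5311, -0.1445, 0.1603]
ee_rot: [-3.14, -0.004, 2.089]
wrist_force: [1.0, -0.1, -0.3]
width: 0.0541
finger_force: 30.0
```

Emit:
servo_tool([
  [-0.3,-0.09,0,0,0,0.07,50],
  [-0.55,-0.16,0,0,0,0.14,50],
  [-0.8,-0.23,0,0,0,0.21,50],
  [-0.9,-0.26,0,0,0,0.28,50],
  [-0.93,-0.27,0,0,0,0.329,50],
  [-0.93,-0.27,0,0,0,0.329,50],
  [-0.93,-0.27,0,0,0,0.329,50],
])

```text
time: 6.87
tool_pos: [0.5539, -0.2386, 0.1603]
ee_rot: [-3.139, -0.002, 1.572]
wrist_force: [-0.6, 0.6, -1.0]
width: 0.0539
finger_force: 30.0
```

```bash
python3 - <<'E'
from h import *
o=robot.get_obs(); im=robot.snapshot('wrist'); save(im,'w5'); c=cam('wrist',o)
np.savez('w5.npz',K=c[0],r=c[1],t=c[2],p=o['tool_pos'],e=o['ee_rot'])
for k in ['time','tool_pos','ee_rot','wrist_force','width','finger_force']: print(k,o[k])
E
```

```text
time 6.8667
tool_pos [ 0.55390879 -0.23857025  0.1603206 ]
ee_rot [-3.13883846e+00 -1.82097251e-03  1.57216572e+00]
wrist_force [-0.62497357  0.62226198 -1.01216451]
width 0.053921279468348314
finger_force 29.999723508954048
```

View pics/w5.png

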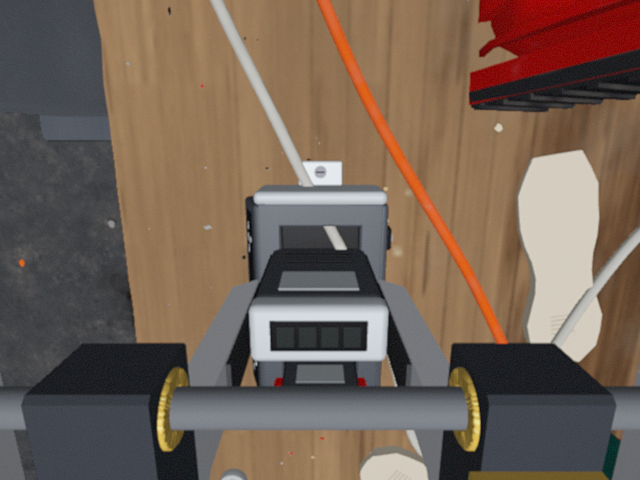

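```bash
python3 - <<'E'
from h import *
d=np.load('w5.npz'); c=(d['K'],d['r'],d['t']); Rt=R.from_euler('xyz',d['e']).as_matrix(); p=d['p']
im=cv2.imread('pics/w5.png'); g=im.sum(2)//3
print('bay rows',g[215:240,300].tolist()); print('bay cols L',g[235:245,272:290].mean(0).astype(int).tolist(),'R',g[235:245,350:368].mean(0).astype(int).tolist())
print('front',g[350:368,258].tolist(),g[350:368,378].tolist()); print('L',g[335:345,244:262].mean(0).astype(int).tolist(),'R',g[335:345,376:394].mean(0).astype(int).tolist())
print('cheek',g[178:210,300].tolist())
for dz in [.0185,.0205]:
    for uv in [(318.5,360),(250,340),(387,340)]: print(dz,uv,Rt.T@(onz(c,uv,p[2]+dz)-p))
for uv in [(319.5,226),(281,240),(358,240)]: print(uv,onz(c,uv,.044),'tool',Rt.T@(onz(c,uv,.044)-p))
E
```

```text
bay rows [126, 126, 125, 127, 124, 124, 125, 125, 124, 115, 96, 70, 68, 66, 63, 62, 67, 65, 67, 61, 63, 66, 65, 65, 61]
bay cols L [124, 123, 123, 124, 124, 123, 114, 90, 70, 52, 42, 55, 62, 62, 61, 62, 61, 63] R [58, 58, 57, 57, 59, 57, 57, 51, 41, 55, 76, 92, 113, 119, 119, 119, 118, 118]
front [209, 210, 210, 209, 210, 209, 209, 207, 201, 191, 157, 94, 48, 35, 40, 39, 34, 35] [211, 211, 211, 211, 209, 211, 211, 208, 203, 191, 163, 121, 90, 85, 85, 86, 88, 83]
L [23, 20, 22, 18, 20, 60, 135, 182, 191, 195, 200, 206, 211, 212, 212, 212, 212, 212] R [213, 214, 214, 214, 213, 210, 203, 196, 191, 185, 162, 90, 24, 20, 22, 24, 25, 23]
cheek [182, 175, 171, 171, 188, 199, 183, 144, 105, 98, 99, 102, 103, 130, 159, 182, 196, 205, 216, 218, 216, 211, 205, 198, 191, 181, 152, 125, 125, 127, 126, 126]
0.0185 (318.5, 360) [-0.01157908  0.00078407 -0.01852335]
0.0185 (250, 340) [-0.00279955 -0.02617136 -0.01843312]
0.0185 (387, 340) [-0.00269397  0.02770064 -0.0185813 ]
0.0205 (318.5, 360) [-0.01036373  0.00078209 -0.02052114]
0.0205 (250, 340) [-0.00170643 -0.02579804 -0.02043217]
0.0205 (387, 340) [-0.00160232  0.02732391 -0.02057828]
(319.5, 226) [ 0.55512782 -0.22574922  0.044     ] tool [0.01260751 0.00155701 0.1163399 ]
(281, 240) [ 0.5277482  -0.23602212  0.044     ] tool [ 0.00237213 -0.02583659  0.11639671]
(358, 240) [ 0.58254628 -0.23588257  0.044     ] tool [0.00243664 0.02896142 0.11624591]
```

Emit:
servo_tool([
  [-0.006,0.008,0.1,0,0,0,50],
  [-0.006,0.008,0.3,0,0,0,50],
  [-0.006,0.008,0.42,0,0,0,50],
  [-0.006,0.008,0.45,0,0,0,50],
  [-0.006,0.008,0.45,0,0,0,50],
])

```text
time: 7.33
tool_pos: [0.5543, -0.2384, 0.1152]
ee_rot: [-3.138, -0.002, 1.571]
wrist_force: [0.7, 0.0, -1.3]
width: 0.0539
finger_force: 30.0
```

Emit:
servo_tool([
  [0,0,0.03,0,0,0,50],
  [0,0,0.06,0,0,0,50],
  [0,0,0.09,0,0,0,50],
  [0,0,0.12,0,0,0,50],
  [0,0,0.12,0,0,0,50],
])

```text
time: 7.75
tool_pos: [0.5552, -0.2394, 0.105]
ee_rot: [-3.141, -0.0, 1.57]
wrist_force: [0.6, -0.2, -1.3]
width: 0.0537
finger_force: 30.0
```

Emit:
servo_tool([
  [0,0,0.04,0,0,0,50],
  [0,0,0.08,0,0,0,50],
  [0,0,0.12,0,0,0,50],
  [0,0,0.16,0,0,0,50],
  [0,0,0.2,0,0,0,50],
  [0,0,0.2,0,0,0,50],
])

```text
time: 8.25
tool_pos: [0.5547, -0.2391, 0.084]
ee_rot: [-3.14, -0.001, 1.57]
wrist_force: [-0.0, 0.7, -0.9]
width: 0.0538
finger_force: 30.0
```

Emit:
servo_tool([
  [0,0,0.03,0,0,0,50],
  [0,0,0.06,0,0,0,50],
  [0,0,0.08,0,0,0,50],
  [0,0,0.1,0,0,0,50],
  [0,0,0.1,0,0,0,50],
])

```text
time: 8.67
tool_pos: [0.5551, -0.2393, 0.0749]
ee_rot: [-3.141, -0.0, 1.571]
wrist_force: [-0.7, -0.4, -2.2]
width: 0.0538
finger_force: 30.0
```

Emit:
servo_tool([
  [0,0,0.01,0,0,0,50],
  [0,0,0.02,0,0,0,50],
  [0,0,0.03,0,0,0,50],
  [0,0,0.03,0,0,0,50],
])

```text
time: 9.0
tool_pos: [0.5553, -0.2395, 0.0723]
ee_rot: [-3.141, -0.0, 1.57]
wrist_force: [0.1, 0.6, -1.3]
width: 0.0539
finger_force: 30.0
```

Emit:
servo_tool([
  [0,0,0.01,0,0,0,50],
  [0,0,0.02,0,0,0,50],
  [0,0,0.03,0,0,0,50],
  [0,0,0.03,0,0,0,50],
])

```text
time: 9.33
tool_pos: [0.5556, -0.2397, 0.0715]
ee_rot: [3.141, 0.001, 1.571]
wrist_force: [-2.4, 2.0, 5.2]
width: 0.0535
finger_force: 30.0
```

Emit:
servo_tool([
  [0,0,0.01,0,0,0,50],
  [0,0,0.01,0,0,0,50],
  [0,0,0.01,0,0,0,94],
  [0,0,0.01,0,0,0,94],
  [0,0,0.01,0,0,0,94],
  [0,0,0.01,0,0,0,94],
  [0,0,0.01,0,0,0,94],
  [0,0,0.01,0,0,0,94],
])

```text
time: 10.0
tool_pos: [0.5553, -0.2394, 0.068]
ee_rot: [-3.141, -0.0, 1.57]
wrist_force: [-0.2, -0.2, -0.2]
width: 0.0904
finger_force: 0.0
```

Emit:
servo_tool([
  [0,0,-0.2,0,0,0,94],
  [0,0,-0.6,0,0,0,94],
  [0,0,-1,0,0,0,94],
  [0,0,-1,0,0,0,94],
])

```text
time: 10.33
tool_pos: [0.5593, -0.2415, 0.1784]
ee_rot: [3.127, 0.008, 1.571]
wrist_force: [0.6, 0.9, 1.4]
width: 0.0937
finger_force: 0.0
```

Emit:
servo_tool([
  [-0.26,0,-0.4,0,0,0,94],
  [-0.26,0,-0.82,0,0,0,94],
  [-0.26,0,-0.82,0,0,0,94],
  [-0.26,0,-0.82,0,0,0,94],
  [-0.26,0,-0.82,0,0,0,94],
])

```text
time: 10.75
tool_pos: [0.5556, -0.2655, 0.2504]
ee_rot: [3.141, 0.0, 1.57]
wrist_force: [0.2, 0.2, -0.8]
width: 0.0941
finger_force: 0.0
```

```bash
python3 - <<'E'
from h import *
o=robot.get_obs(); im=robot.snapshot('wrist'); save(im,'w6'); c=cam('wrist',o)
np.savez('w6.npz',K=c[0],r=c[1],t=c[2],p=o['tool_pos'],e=o['ee_rot'])
for k in ['time','tool_pos','ee_rot']: print(k,o[k])
im=im[...,::-1].copy(); hsv=cv2.cvtColor(im,cv2.COLOR_BGR2HSV)
red=(((hsv[...,0]<8)|(hsv[...,0]>172))&(hsv[...,1]>170)&(hsv[...,2]>80)).astype(np.uint8)
sub=np.zeros_like(red); sub[150:340,270:370]=red[150:340,270:370]
n,_,st,ce=cv2.connectedComponentsWithStats(sub)
for s,q in zip(st[1:],ce[1:]):
    if s[4]>15: print('red',s,q)
top=((hsv[...,1]<40)&(hsv[...,2]>150)).astype(np.uint8)
for r0,r1 in [(180,229),(232,285)]:
    m=np.zeros_like(top); m[r0:r1,275:362]=top[r0:r1,275:362]
    n,_,st,ce=cv2.connectedComponentsWithStats(m); k=1+st[1:,4].argmax(); s=st[k]; print('top',s, onz(c,(s[0]+s[2]/2-.5,s[1]+s[3]/2-.5),.092), onz(c,(s[0],s[1]),.092),onz(c,(s[0]+s[2]-1,s[1]+s[3]-1),.092))
cv2.imwrite('pics/w6c.png',cv2.resize(im[140:340,240:400],(640,800))[:600])
cv2.imwrite('pics/w6c.png',cv2.resize(im[150:340,220:420],(600,570)))
E
```

```text
time 10.75
tool_pos [ 0.55559512 -0.26550967  0.25036608]
ee_rot [3.14078004e+00 3.53172831e-04 1.57049748e+00]
red [279 185   5  20  93] [281.08602151 194.5483871 ]
red [353 185   5  20  94] [354.89361702 194.5       ]
red [279 242   7  22  97] [281.51546392 252.24742268]
red [349 242   7  22  99] [352.51515152 252.3030303 ]
red [281 296   7  23 111] [283.38738739 306.78378378]
red [347 296   7  23 103] [350.83495146 306.63106796]
top [ 285  183   67   30 1265] [ 0.5562031  -0.23922685  0.092     ] [ 0.53016585 -0.22772337  0.092     ] [ 0.58274019 -0.25095116  0.092     ]
top [ 285  246   65   27 1094] [ 0.55537319 -0.29053912  0.092     ] [ 0.5290628  -0.27933699  0.092     ] [ 0.58215528 -0.30194208  0.092     ]
```

View pics/w6c.png

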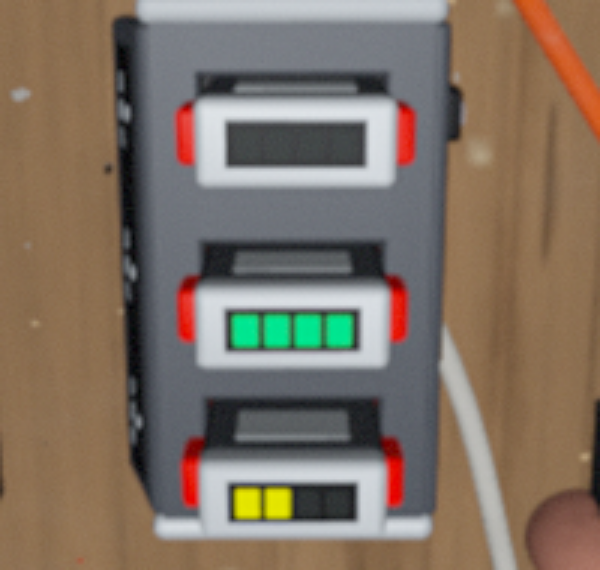

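```bash
python3 - <<'E'
from h import *
im=cv2.imread('pics/w6.png').astype(float); d=np.load('w6.npz'); c=(d['K'],d['r'],d['t'])
r=im[...,2]-im[...,:2].max(2)
def cross(a,th):
    i=np.argmax(a>th); return i-(a[i]-th)/(a[i]-a[i-1])
for n,r0,r1,y in [('e',190,199,-.239),('f',248,257,-.2905),('h',302,311,-.342)]:
    p=r[r0:r1].mean(0); th=p[270:370].max()/2
    L=270+cross(p[270:300],th); Rr=370-cross(p[370:340:-1],th)
    q=proj(c,[[.5555-.033,y,.072],[.5555+.033,y,.072]])
    print(n,L,Rr,'span',Rr-L,'pred',q[1,0]-q[0,0], 'ratio',(Rr-L)/(q[1,0]-q[0,0]), 'row',q[0,1])
E
```

```text
e 278.3407451923077 357.77293844367017 span 79.43219325136249 pred 78.19104173107434 ratio 1.0158733211990818 row 193.59121207795917
f 278.75410733844467 355.30098887515453 span 76.54688153670986 pred 75.21919261298939 ratio 1.0176509329281367 row 252.1136002305558
h 280.2826086956522 353.8060453400504 span 73.5234366443982 pred 72.46497712364595 ratio 1.0146064976870994 row 306.349988283486
```

Emit:
servo_tool([
  [-0.258,0,0.3,0,0,0,94],
  [-0.258,0,0.7,0,0,0,94],
  [-0.258,0,0.9,0,0,0,94],
  [-0.258,0,0.9,0,0,0,94],
])

```text
time: 11.13
tool_pos: [0.5512, -0.2886, 0.1503]
ee_rot: [-3.127, -0.009, 1.57]
wrist_force: [-1.4, -0.1, -0.5]
width: 0.0938
finger_force: 0.0
```

Emit:
servo_tool([
  [0,0,0.3,0,0,0,94],
  [0,0,0.6,0,0,0,94],
  [0,0,0.8,0,0,0,94],
  [0,0,0.91,0,0,0,94],
  [0,0,0.91,0,0,0,94],
  [0,0,0.91,0,0,0,94],
])

```text
time: 11.63
tool_pos: [0.5556, -0.2912, 0.0699]
ee_rot: [-3.142, -0.0, 1.571]
wrist_force: [-0.5, -0.1, 1.4]
width: 0.0936
finger_force: 0.0
```

```bash
python3 - <<'E'
from h import *
o=robot.get_obs(); im=robot.snapshot('wrist'); save(im,'w7'); c=cam('wrist',o)
for k in ['time','tool_pos','ee_rot','wrist_force']: print(k,o[k])
p=o['tool_pos']; Rt=R.from_euler('xyz',o['ee_rot']).as_matrix()
g=im.astype(int).sum(2)//3
print([g[355:385,k].tolist() for k in (262,375)]); print(g[345,235:265].tolist(),g[345,370:410].tolist())
for uv in [(320,360),(320,365),(320,370),(320,375),(250,345),(390,345)]: print(uv,Rt.T@(onz(c,uv,.092)-p))
E
```

```text
time 11.6333
tool_pos [ 0.55558855 -0.29116749  0.06985681]
ee_rot [-3.14153640e+00 -2.05190395e-06  1.57083604e+00]
wrist_force [-0.51025161 -0.09645365  1.3524755 ]
[[196, 195, 197, 195, 195, 193, 189, 179, 162, 124, 76, 65, 68, 69, 69, 70, 73, 69, 74, 68, 67, 67, 62, 65, 58, 53, 49, 44, 41, 33], [197, 197, 197, 197, 196, 196, 190, 180, 164, 131, 94, 86, 89, 92, 89, 85, 89, 87, 86, 88, 89, 86, 88, 84, 87, 86, 84, 87, 87, 85]]
[92, 95, 91, 90, 91, 97, 94, 92, 91, 94, 91, 93, 116, 152, 172, 179, 184, 189, 195, 198, 199, 198, 199, 199, 197, 198, 198, 198, 198, 199] [200, 200, 198, 200, 201, 199, 200, 200, 201, 199, 194, 187, 180, 176, 166, 144, 101, 86, 90, 87, 88, 91, 88, 87, 90, 88, 88, 89, 87, 86, 86, 83, 87, 82, 76, 80, 74, 80, 127, 167]
(320, 360) [-0.00937221  0.00136345 -0.02214329]
(320, 365) [-0.01156598  0.00136694 -0.02214329]
(320, 370) [-0.01377582  0.00137045 -0.02214329]
(320, 375) [-0.0160019   0.00137399 -0.0221433 ]
(250, 345) [-0.00289868 -0.02557143 -0.02214176]
(390, 345) [-0.00287248  0.02827703 -0.02214479]
```

Emit:
servo_tool([
  [0.006,0,0,0,0,0,80],
  [0.006,0,0,0,0,0,70],
  [0.006,0,0,0,0,0,62],
  [0.006,0,0,0,0,0,50],
  [0.006,0,0,0,0,0,50],
  [0.006,0,0,0,0,0,50],
  [0.006,0,0,0,0,0,50],
  [0.006,0,0,0,0,0,50],
])

```text
time: 12.35
tool_pos: [0.5555, -0.2909, 0.0703]
ee_rot: [3.141, 0.001, 1.57]
wrist_force: [-0.6, 0.3, 3.9]
width: 0.0543
finger_force: 30.0
```

Emit:
servo_tool([
  [0,0,-0.02,0,0,0,50],
  [0,0,-0.04,0,0,0,50],
  [0,0,-0.06,0,0,0,50],
  [0,0,-0.06,0,0,0,50],
])

```text
time: 12.68
tool_pos: [0.5553, -0.2906, 0.0753]
ee_rot: [-3.141, -0.0, 1.571]
wrist_force: [0.2, 0.9, -2.2]
width: 0.054
finger_force: 30.0
```

Emit:
servo_tool([
  [0,0,-0.05,0,0,0,50],
  [0,0,-0.12,0,0,0,50],
  [0,0,-0.2,0,0,0,50],
  [0,0,-0.3,0,0,0,50],
  [0,0,-0.4,0,0,0,50],
  [0,0,-0.55,0,0,0,50],
  [0,0,-0.7,0,0,0,50],
  [0,0,-0.85,0,0,0,50],
  [0,0,-1,0,0,0,50],
  [0,0,-1,0,0,0,50],
])

```text
time: 13.52
tool_pos: [0.5572, -0.2918, 0.1812]
ee_rot: [3.134, 0.005, 1.57]
wrist_force: [0.4, -0.1, -1.3]
width: 0.0538
finger_force: 30.0
```

Emit:
servo_tool([
  [0,0,-0.1,0,0,0,50],
  [0,0,-0.2,0,0,0,50],
  [0,0,-0.3,0,0,0,50],
  [0,0,-0.35,0,0,0,50],
  [0,0,-0.35,0,0,0,50],
  [0,0,-0.35,0,0,0,50],
  [0,0,-0.35,0,0,0,50],
  [0,0,-0.35,0,0,0,50],
])

```text
time: 14.18
tool_pos: [0.5551, -0.2905, 0.2095]
ee_rot: [-3.14, -0.001, 1.57]
wrist_force: [-0.5, 0.2, -2.0]
width: 0.054
finger_force: 30.0
```

```bash
python3 - <<'E'
from h import *
im=robot.snapshot('wrist'); s=robot.snapshot('scene'); print(robot.get_obs()['time'])
a=im[...,::-1][150:430,200:440]; b=cv2.resize(s[...,::-1][170:320,270:470],(480,360))
cv2.imwrite('pics/fin.png',np.hstack([cv2.resize(a,(309,360)),b]))
E
```

```text
14.2833
```

View pics/fin.png

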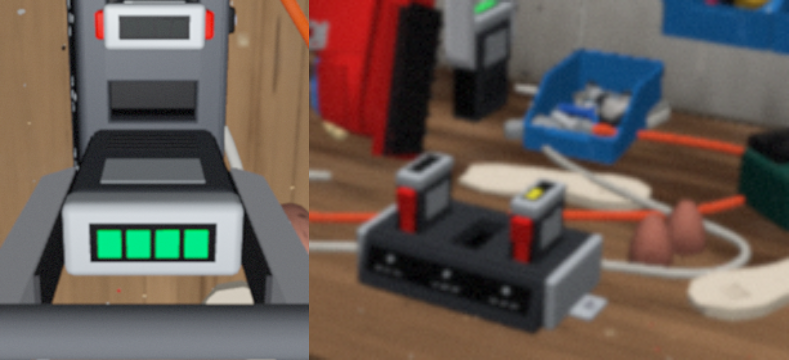

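The picture shows the green pack held upright above the dock. The empty pack is seated with its catches out, and the amber pack hasn't moved.

```bash
python3 -c "
from bench import robot
print(robot.close_job())"
```

```text
the job is handed in; nothing more can be done
None
```

I handed the job in at about 14 s of robot time: the empty pack is home in its bay with both catches out, and the charged pack is held upright by its pinched catches about 0.14 m above the bench. The last pictures show the amber pack still in its bay; no verdict came back.

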